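# Load a sprayed test panel into the third gap of the drying rack

## Task

Put the freshly sprayed test panel away in the drying rack without picking it up: with a fingertip against the sled's side flange, run the sled along its rail past the gaps, counting from the end where it is parked, and stop at the third gap. Push the panel by its bare near edge off the sled and fully home against the back stop of that gap, then push the empty sled back against its end stop at the parking end. Nothing may be gripped or lifted, the fingers must not touch the panel's sprayed faces, and the panels already in the rack and the cup and bottles beside it stay as they are.

Things in the scene. Friction and masses are not known exactly. Their poses are not given: they have to be found in the camera images.
- rack: Fixed wooden drying rack. Origin: on the worktop under the divider block; +x away from the robot into the gaps, +y to its left, z up; turned up to 0.25 rad. Seven dividers 20 mm thick, 28 mm apart, noses rounded, x = -45 to +53 mm, tops at z = 46; six gaps 8 mm wide between them at y = +70, +42, +14, -14, -42, -70 mm (third from the left, parking end: +14), floor z = 14.
- stop_mid (a point): Middle of the back stop that closes all the gaps at their far end: a buffer strip on a wooden bar, its face at rack x = +55 mm, its top 58 mm above the worktop. The point is on the face, 46 mm above the worktop; axes as the rack's.
- rail_mid (a point): Middle of the top of the flat aluminium rail that the sled runs on, 11 mm above the worktop. It lies along rack y, at rack x = -95 mm, in front of the noses, from y = -98 to +152 mm; a stop block 26 mm high stands at either end. The dark wooden base board (6 mm) spans rack x -155 to +77, y -104 to +158 mm.
- sled (a joint): Position of the sled on the rail, m: 0 at the end stop at the parking end (left, +y), up to 0.170 as it is pushed to the right (-y). The sled's centre line is at rack y = 0.110 - value: it faces the first gap at 0.040, the second at 0.068, the third at 0.096. It starts parked at 0, slides with about 1.5 N of friction and stays where it is left.
- sled_mid (a point): Centre of the sled's deck, on its upper face, 15 mm above the worktop; axes as the rack's. Bent sheet-steel carriage, 90 mm long (rack x -140 to -50), 76 mm wide over its side flanges. In the middle a 6 mm wide channel between black cheeks (tops 46 mm above the worktop, 8 mm either side of the centre line) holds the panel.
- sled_left (a point): Middle of the outer face of the sled's left (+y) upright flange, 36 mm above the worktop. The flange is 5 mm thick, 90 mm long, and stands from 14 to 48 mm above the worktop. Pushing here moves the sled to the right.
- sled_right (a point): The same on the right (-y) flange. Pushing here moves the sled back to the left.
- panel: The test panel: a plate 100 mm long (its x), 4 mm thick (y), 70 mm high (z), about 60 g, grey sprayed faces, on edge in the sled's channel, its far edge 3 to 18 mm short of the sled's front end, its top 85 mm above the worktop. Origin: centre of its underside. It may lean a few degrees. Fully home its origin is at rack x = +5, y about +14, z = 14 mm.
- panel_edge (a point): Point on the panel's near upright edge (its x = -50 mm), 55 mm above its underside. A bare aluminium margin 10 mm wide runs up this edge; push here, above the cheeks and dividers. Fully home the edge is level with the divider noses (rack x = -45 mm), 5 mm clear of the sled. It slides with under 1 N.
- rack_panel_a: Panel already in the rack, 100 x 4 x 70 mm, near edge level with the noses; origin: centre of its underside. These three stand in the first, fourth and sixth gaps, in any order.
- rack_panel_b: Panel already in the rack, lighter, 100 x 4 x 62 mm, otherwise the same.
- rack_panel_c: Panel already in the rack, 100 x 4 x 78 mm (top 92 mm above the worktop), otherwise the same.
- mix_cup: Plastic mixing cup, 89 mm across, 108 mm high, to the right of the rack; origin: centre of its underside. Leave alone.
- toner_a: Small dropper bottle, 42 mm across, 118 mm high, to the left of the rack; origin: centre of its underside. Leave alone.
- toner_b: Small dropper bottle, 42 mm across, 106 mm high, beside the other; origin: centre of its underside. Leave alone.
Mind the look-alikes: they are no part of the job. What is shaped like the panel but red or yellow is not meant.

How it is judged:
By the outcome, as a careful person would: the job done as asked, in the order asked, and still so for the second after the job is handed in, with the robot touching nothing.
It also fails if it takes over 67 s, if anything falls off the work surface, if the arm or the gripper's body presses on something with over 40 N, if the wrist force passes 120 N, or if a joint passes its speed limit or range.

## Robot

A 6-joint arm with a two-finger parallel gripper is mounted at the origin on a cart in front of the work surface, level with it; the furniture and walls round the work are solid. World frame = base frame: x ahead of the robot, y to its left, z up, the work surface at z = 0. Lengths are in m, angles in rad, forces in N, time in s.
With the tool pointing down it reaches from about 0.325 to 0.875 m from the base axis. Payload 4.4 kg.
Tool frame: the origin (TCP) lies at the very end of the fingers, on their centre line; the grasp point (between the pads) lies 19 mm behind it; z points along the fingers, y is the line along which they close (so a half turn about z gives the same grasp; the last joint's range is limited). The gripper opens to 85 mm and grips with 20 to 120 N. Pads are 22 mm wide; open, the fingers measure 114 mm over their backs; the gripper's body (76 mm by 85 mm) begins 54 mm behind the grasp point. The pads swing forward as they close: fully open they stand 13 mm farther back than shut.
Start: joints at [1.069, 0.207, 1.542, -0, 1.393, -0.15], TCP at [0.198, 0.54, 0.231] pointing down, gripper open.
Joint ranges: [-2.73, 2.73], [-0.86, 2.22], [0.23, 2.46], [-1.11, 4.25], [0.08, 2.63], [-2.82, 2.82]. Speed limits (rad/s): [2.79, 2.79, 3.14, 3.14, 3.14, 3.14].

## Interface

Orientations are given as a unit quaternion [w, x, y, z].
In Python, from workcell import read_state, capture, close_job gives the robot as it stands.
- The arm moves only by the tool jog_arm, never from a script. Its arguments are lists of equal length, an entry for each row: "offset": the shift along the world's x, y, z in cm, a list of three; "turn": the turn about the world's z in degrees. In form: {"offset": [[x, y, z], ...], "turn": [turn, ...]}. A call has 1 to 20 rows; each row shifts and turns the commanded pose from where the row before left it; what a row does not reach is not made up. A row lasts 1/12 s, in which the tool goes at most 41.7 mm and 7.16 degrees, less where a joint would pass 70% of its speed; a pose out of reach is approached as far as the arm can. A call with a gripper value outside its range is refused whole. "jaw" is the finger opening in cm, from 0 to 8.54, set as the call begins (left out, the last holds). The fingers move at their own pace and stop on an object; the grip force is fixed at half the most. Time passes only in rows, so rows that do not move let the fingers close. It gives the time, the measured TCP pose, the force, the opening and the grip force at its end, in the units of the state.
- read_state(): the state, without advancing time (a new reading comes with each control period).
- capture(name): name is "scene" or "top"; returns a dict with "img" (420x560x3 uint8, red, green, blue), "vertical_fov" (degrees; the focal length in pixels is half the picture's height over the tangent of half this angle, whatever the lens; pixels are square), "cx", "cy" (the principal point, pixels), "T" (4x4, takes a point from camera to world coordinates). Camera axes: x right, y up, looking along -z (the intrinsics and any distortion apply to the point x, -y, -z); pixel columns grow to the right and rows downward; lengths in m; the calibration is good to about 2 mm. A picture is of the moment at which its call begins. There is no depth.
- close_job(): hands the job in; it is judged then, once.
The state is a dict: "t": time; "joints": joint angles; "joint_velocities": joint speeds; "tau": joint torques, N m; "eef_pos": TCP position; "eef_rot": TCP orientation; "wrist_force": force on the tool from outside, world axes, zero at the start; "ft_torque": the same for the moment, N m; "width": finger opening in m; "grip_force": force on a finger pad.
Only numpy, scipy, OpenCV 4.12 (cv2) and the standard library are available. Lean on these libraries where they do the work, as an engineer would, in place of code of your own. Each camera call takes 0.05 s, during which the arm holds its last target. There are 200 camera calls.

## Working session

There is one attempt and no reset: what is moved stays moved. The work goes in short steps, Python scripts to look and compute and a tool call to move; the robot and the scene stay as the last step left them, time stands still between calls to the robot, and variables do not carry over. Pictures are saved under pics/ and viewed, at most 10 in all, crops included, and the job is handed in when it is done.

Besides the shell and the picture viewer there is one more tool, called after "Request:" as a command line: name --pt "numbers of a row" for each row, then --argument value for the rest. jog_arm: Moves the arm, as the interface text tells. Its arguments: {"type":"object","properties":{"offset":{"type":"array"},"turn":{"type":"array"},"jaw":{"type":"number"}},"required":["offset","turn"]}

```bash
ls; mkdir -p pics; python3 - <<'E'
from workcell import read_state, capture
import cv2,json,numpy as np
s=read_state(); print(s['t'],s['eef_pos'],s['eef_rot'],s['width'])
for n in("scene","top"):
    c=capture(n); cv2.imwrite(f"pics/{n}0.png",c["img"][:,:,::-1])
    print(n,{k:v for k,v in c.items() if k!="img"})
E
```

```text
pics
0.0 [0.19777752 0.53911    0.23010555] [-3.62480466e-04  1.74987408e-01  9.84569997e-01 -1.09356381e-03] 0.08555264937046919
scene {'vertical_fov': 48.053041354560335, 'cx': 278.31151788484107, 'cy': 206.21614363156354, 'T': array([[ 0.80389405,  0.22785785, -0.54939527,  0.00233311],
       [-0.59459604,  0.33038217, -0.73300967, -0.81872127],
       [ 0.0144884 ,  0.91593036,  0.40107563,  0.52566953],
       [ 0.        ,  0.        ,  0.        ,  1.        ]])}
top {'vertical_fov': 42.08247298063456, 'cx': 282.4123158608591, 'cy': 216.54847361554212, 'T': array([[ 1.38780818e-02,  9.82007485e-01, -1.88331351e-01,
         3.77014288e-01],
       [-9.99903016e-01,  1.38490758e-02, -1.46996070e-03,
         1.91658772e-03],
       [ 1.16470275e-03,  1.88333486e-01,  9.82104445e-01,
         1.24674789e+00],
       [ 0.00000000e+00,  0.00000000e+00,  0.00000000e+00,
         1.00000000e+00]])}
```

View pics/scene0.png

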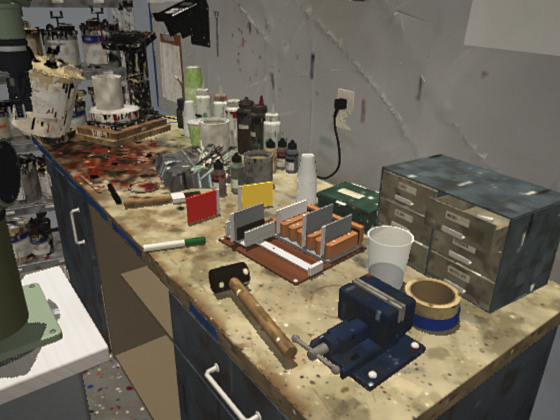

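View pics/top0.png

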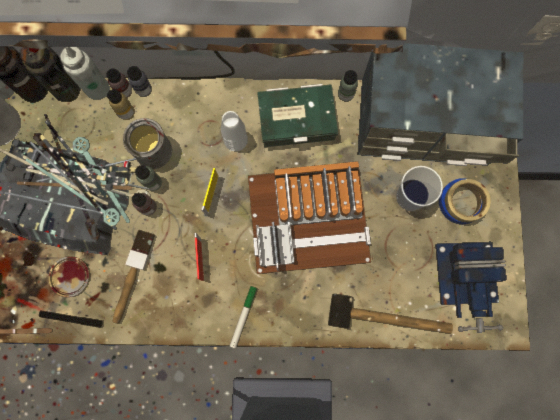

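The views show the rack (top: about col 250–370, row 165–272) with the sled at left around (275,245). Next I'll zoom in on both.

```bash
python3 - <<'E'
import cv2
a=cv2.imread("pics/top0.png")[155:280,240:380]; cv2.imwrite("pics/top0c.png",cv2.resize(a,None,fx=4.5,fy=4.5,interpolation=cv2.INTER_CUBIC))
a=cv2.imread("pics/scene0.png")[170:290,215:370]; cv2.imwrite("pics/scene0c.png",cv2.resize(a,None,fx=5,fy=5,interpolation=cv2.INTER_CUBIC))
E
```

```text
(no output)
```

View pics/top0c.png

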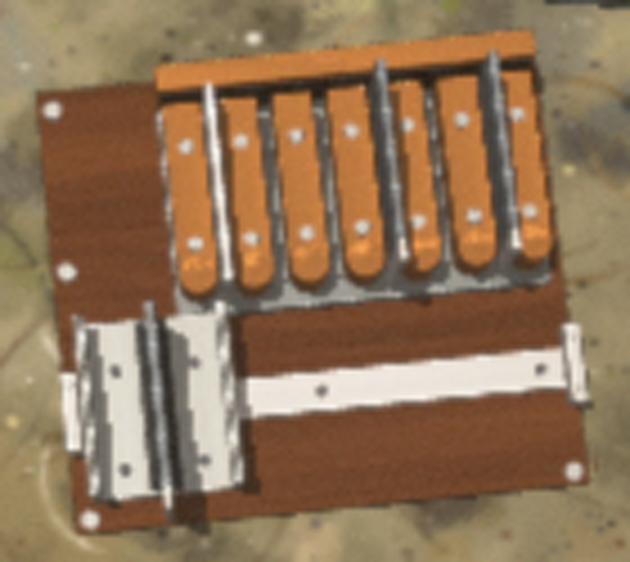

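View pics/scene0c.png

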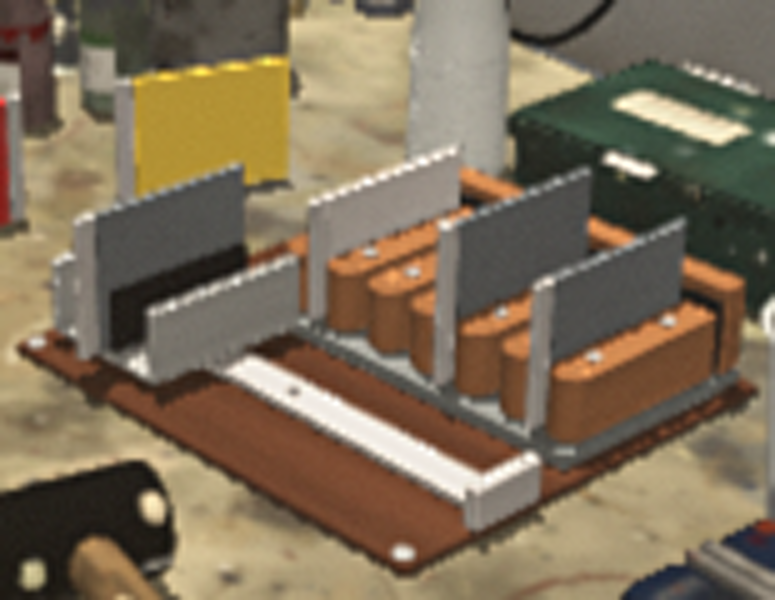

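```bash
cat > h.py <<'E'
import numpy as np
def proj(c,P):
    f=210/np.tan(np.radians(c["vertical_fov"]/2)); T=c["T"]
    q=(np.atleast_2d(P)-T[:3,3])@T[:3,:3]
    return np.c_[c["cx"]+f*q[:,0]/-q[:,2], c["cy"]-f*q[:,1]/-q[:,2]]
def tri(cs,uvs):
    A=[];b=[]
    for c,(u,v) in zip(cs,uvs):
        f=210/np.tan(np.radians(c["vertical_fov"]/2)); d=c["T"][:3,:3]@[(u-c["cx"])/f,-(v-c["cy"])/f,-1]; d/=np.linalg.norm(d)
        M=np.eye(3)-np.outer(d,d); A.append(M); b.append(M@c["T"][:3,3])
    return np.linalg.solve(sum(A),sum(b))
def rack(p,P):  # rack coords mm -> world m
    P=np.atleast_2d(P)/1000.; c,s=np.cos(p[2]),np.sin(p[2])
    return np.c_[p[0]+c*P[:,0]-s*P[:,1],p[1]+s*P[:,0]+c*P[:,1],P[:,2]]
E
cat > fit.py <<'E'
from h import *; from workcell import capture; from scipy.optimize import least_squares
ct,cs=capture("top"),capture("scene")
top=[(38,93,77,158,6),(75,533,-155,158,6),(588,483,-155,-104,6),(199,297,-45,84,46),(256,288,-45,56,46),(366,278,-45,0,46),(424,271,-45,-28,46),(477,269,-45,-56,46),(538,260,-45,-84,46),(158,94,55,98,58),]
sc=[(22,345,-155,158,6),(405,567,-155,-104,6),(757,388,77,-104,6)]
top=np.array(top[:-1],float);sc=np.array(sc,float)
ut=np.c_[240+(top[:,0]+.5)/4.5-.5,155+(top[:,1]+.5)/4.5-.5]
us=np.c_[215+(sc[:,0]+.5)/5-.5,170+(sc[:,1]+.5)/5-.5]
def r(p): return np.r_[(proj(ct,rack(p,top[:,2:]))-ut).ravel(),(proj(cs,rack(p,sc[:,2:]))-us).ravel()]
o=least_squares(r,[.6,-.05,0.1],loss="soft_l1"); p=o.x; print(p); print(r(p).reshape(-1,2).round(1).tolist())
np.save("p.npy",p)
def inv(w): c,s=np.cos(p[2]),np.sin(p[2]); d=w[:2]-p[:2]; return (np.r_[c*d[0]+s*d[1],-s*d[0]+c*d[1],w[2]]*1000).round(1)
T=lambda u,v:(240+(u+.5)/4.5-.5,155+(v+.5)/4.5-.5); S=lambda u,v:(215+(u+.5)/5-.5,170+(v+.5)/5-.5)
for n,a,b in[("panel near top",(168,516),(86,217)),("panel far top",(150,305),(240,168)),("right flange near top",(239,487),(150,312)),("right flange far",(221,306),(296,260)),("rpanel c4 near",(403,258),(447,222)),("nose right",(538,260),(552,378))]:
    w=tri((ct,cs),(T(*a),S(*b))); print(n,w.round(4),inv(w))
for q in[(-140,148,48),(-50,148,48),(-45,14,46),(-95,110,15)]: print(q,rack(p,q).round(4))
E
python3 fit.py
```

```text
[ 0.65421859 -0.07843291  0.11192666]
[[-0.6, -0.3], [-0.0, 0.5], [0.5, 0.3], [0.2, -0.9], [-0.0, -0.1], [0.4, -0.3], [-0.1, 0.1], [0.5, -0.7], [-0.6, 0.1], [-1.7, -0.4], [-0.5, 0.8], [0.4, -0.3]]
panel near top [0.4893 0.0114 0.088 ] [-153.9  107.7   88. ]
panel far top [0.587  0.0239 0.0841] [-55.4 109.2  84.1]
right flange near top [ 0.5049 -0.0213  0.0499] [-142.    73.5   49.9]
right flange far [ 0.5941 -0.011   0.0474] [-52.2  73.7  47.4]
rpanel c4 near [ 0.611  -0.0979  0.0952] [-45.1 -14.6  95.2]
nose right [ 0.6181 -0.1676  0.0468] [-45.8 -84.5  46.8]
(-140, 148, 48) [[0.4986 0.053  0.048 ]]
(-50, 148, 48) [[0.588  0.0631 0.048 ]]
(-45, 14, 46) [[ 0.6079 -0.0695  0.046 ]]
(-95, 110, 15) [[0.5475 0.0203 0.015 ]]
```

Request:
jog_arm --pt "1 -1.3 0" --pt "2 -2.6 0" --pt "2 -2.6 0" --pt "2 -2.6 0" --pt "2 -2.6 0" --pt "2 -2.6 0" --pt "2 -2.6 0" --pt "2 -2.6 0" --pt "2 -2.6 0" --pt "2 -2.6 0" --pt "2 -2.6 0" --pt "2 -2.6 0" --pt "2 -2.6 0" --pt "2 -2.6 0" --pt "2 -2.6 -1" --pt "2 -2.6 -2" --pt "2 -2.6 -2" --pt "1 -1.3 -2" --pt "0.1 -0.2 -1" --pt "0 0 0" --turn '[1,1.5,1.5,1.5,1.5,1.5,1.5,1.5,1.5,1.5,1.5,1.5,1.5,1.5,1.5,1.5,1.5,1.5,0,0]' --jaw 0

```text
t: 1.87
eef_pos: [0.5369, 0.0949, 0.1479]
eef_rot: [-0.004, -0.054, 0.999, 0.0]
wrist_force: [-0.3, 0.6, -0.5]
width: -0.0001
grip_force: 0.0
```

Request:
jog_arm --pt "0.2 0 -1" --pt "0 0 -2" --pt "0 0 -2" --pt "0 0 -2" --pt "0 0 -2" --pt "0 0 -1.5" --pt "0 0 -0.7" --pt "0 0 0" --pt "0 0 0" --turn '[0,0,0,0,0,0,0,0,0]'

```text
t: 2.62
eef_pos: [0.5415, 0.0967, 0.04]
eef_rot: [0.001, -0.056, 0.998, 0.0]
wrist_force: [0.6, -0.2, 0.2]
width: 0.0001
grip_force: 0.0
```

```bash
cat > look.py <<'E'
from h import *; from workcell import capture,read_state; import cv2,sys
p=np.load("p.npy"); s=read_state(); c,sn=np.cos(p[2]),np.sin(p[2]); d=s["eef_pos"][:2]-p[:2]
print("t",s["t"],"rack mm",1000*(c*d[0]+sn*d[1]),1000*(-sn*d[0]+c*d[1]),"z",s["eef_pos"][2],"F",s["wrist_force"].round(1))
if len(sys.argv)>1:
    a=capture("top")["img"][155:280,240:380,::-1]; b=capture("scene")["img"][170:290,215:370,::-1]
    a=cv2.resize(a,None,fx=3.2,fy=3.2,interpolation=cv2.INTER_CUBIC); b=cv2.resize(b,(350,271),interpolation=cv2.INTER_CUBIC)
    o=np.zeros((400,800,3),np.uint8); o[:a.shape[0],:a.shape[1]]=a; o[:271,450:800]=b
    cv2.imwrite(f"pics/{sys.argv[1]}.png",o)
E
python3 look.py l1
```

```text
t 2.6167 rack mm -92.44093624042974 186.5858780330748 z 0.0400338121065186 F [ 0.6 -0.2  0.2]
```

View pics/l1.png

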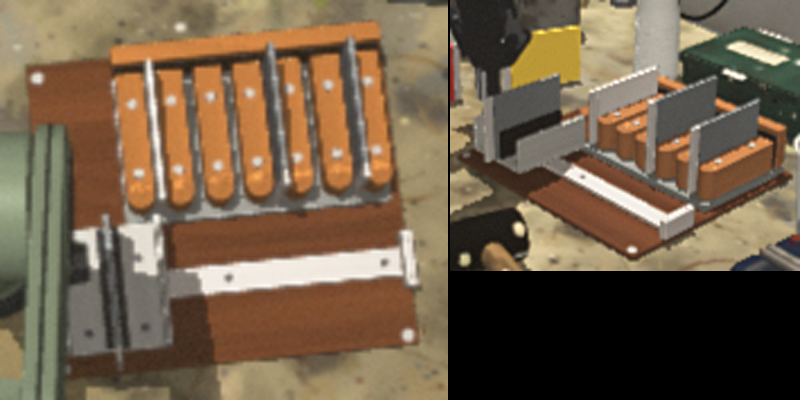

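Request:
jog_arm --pt "0 -0.5 -0.3" --pt "0.1 -0.7 0" --pt "0.1 -0.5 0" --pt "0 0 0" --turn '[0.1,0,0,0]'

```text
t: 3.05
eef_pos: [0.5438, 0.0774, 0.0367]
eef_rot: [0.0, -0.055, 0.998, -0.0]
wrist_force: [0.5, -0.4, -1.0]
width: 0.0001
grip_force: 0.0
```

```bash
python3 look.py
```

```text
t 3.05 rack mm -92.3442101290529 167.1832984447972 z 0.036681752124393244 F [ 0.5 -0.4 -1. ]
```

Request:
jog_arm --pt "0.03 -0.3 0" --pt "0.06 -0.5 0" --pt "0.07 -0.6 0" --pt "0.07 -0.6 0" --pt "0.07 -0.6 0" --pt "0.07 -0.6 0" --pt "0.07 -0.6 0" --pt "0.07 -0.6 0" --pt "0.07 -0.6 0" --pt "0.07 -0.6 0" --pt "0.07 -0.6 0" --pt "0.07 -0.6 0" --pt "0.07 -0.6 0" --pt "0.07 -0.6 0" --pt "0.06 -0.5 0" --pt "0.03 -0.3 0" --pt "0 0 0" --pt "0 0 0" --turn '[0,0,0,0,0,0,0,0,0,0,0,0,0,0,0,0,0,0]'

```text
t: 4.55
eef_pos: [0.5534, -0.0098, 0.0362]
eef_rot: [0.0, -0.056, 0.998, -0.0]
wrist_force: [-0.2, 0.6, 0.5]
width: -0.0001
grip_force: 0.0
```

```bash
python3 look.py l2
```

```text
t 4.55 rack mm -92.4923648786695 79.4847023770118 z 0.03616880274605958 F [-0.2  0.6  0.5]
```

View pics/l2.png

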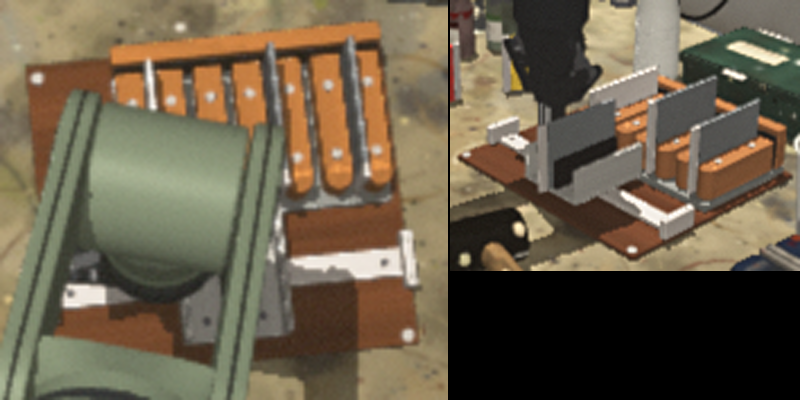

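```bash
cat > ms.py <<'E'
# profile along rack y (plane z=48) about right flange edge; match to parked picture
from h import *; from workcell import capture; import cv2,sys
p=np.load("p.npy"); g=float(sys.argv[1])
for n,xs in(("top",np.arange(-136,-112,1.)),("scene",np.arange(-134,-58,1.))):
    c=capture(n); new=cv2.cvtColor(c["img"],cv2.COLOR_RGB2GRAY).astype(np.float32); old=cv2.imread(f"pics/{n}0.png",0).astype(np.float32)
    def prof(im,s,ys):
        X,Y=np.meshgrid(xs,ys); uv=proj(c,rack(p,np.c_[X.ravel(),Y.ravel()-s,np.full(X.size,48.)])).astype(np.float32)
        return cv2.remap(im,uv[:,0].reshape(X.shape),uv[:,1].reshape(X.shape),cv2.INTER_LINEAR).mean(1)
    for lo,hi in((64,82),(68,78)):
        ys=np.arange(lo,hi,.25); a=np.gradient(prof(old,0,ys)); S=np.arange(g-12,g+12,.25)
        sc=[np.corrcoef(a,np.gradient(prof(new,s,ys)))[0,1] for s in S]; k=int(np.argmax(sc)); print(n,lo,hi,"s=",S[k],round(sc[k],3))
    print(prof(old,0,np.arange(60,86,2)).round().astype(int),prof(new,g,np.arange(60,86,2)).round().astype(int))
E
python3 ms.py 83
```

```text
top 64 82 s= 83.75 0.766
top 68 78 s= 84.0 0.93
[ 83  82  78  63  55  68 121 170 174 180 210 218 217] [ 53  53  52  53  54  66  93  98  87  87 103 111 112]
scene 64 82 s= 84.75 0.984
scene 68 78 s= 84.25 0.996
[113 112 111 111 114 129 155 175 171 144 105  70  45] [118 118 117 117 120 129 140 137 116  85  58  43  38]
```

Request:
jog_arm --pt "0.03 -0.25 0" --pt "0.03 -0.3 0" --pt "0.03 -0.3 0" --pt "0.02 -0.2 0" --pt "0.02 -0.12 0" --pt "0 0 0" --pt "0 0 0" --turn '[0,0,0,0,0,0,0]'

```text
t: 5.33
eef_pos: [0.5546, -0.0213, 0.0363]
eef_rot: [-0.0, -0.056, 0.998, -0.0]
wrist_force: [0.4, 0.7, -0.6]
width: -0.0
grip_force: 0.1
```

```bash
python3 look.py; python3 ms.py 96
```

```text
t 5.3333 rack mm -92.57673993905587 67.90372162177883 z 0.03625785678168081 F [ 0.4  0.7 -0.6]
top 64 82 s= 94.5 0.714
top 68 78 s= 95.0 0.91
[ 83  82  78  63  55  68 121 170 174 180 210 218 217] [ 54  52  52  53  53  54  65  89  95  87  83 100 110]
scene 64 82 s= 95.5 0.991
scene 68 78 s= 95.25 0.998
[113 112 111 111 114 129 155 175 171 144 105  70  45] [122 121 120 118 117 120 130 143 142 122  90  62  45]
```

Request:
jog_arm --pt "-0.1 0.5 0" --pt "-0.2 1.5 0" --pt "-0.2 1.5 0" --pt "-0.1 1 1" --pt "0 0.5 2.5" --pt "0 0 3" --pt "0 0 3" --pt "-0.5 0 3" --pt "-2 -1 1.5" --pt "-2 -2.5 0" --pt "-2 -3 0" --pt "-1.5 -3 0" --pt "-0.5 -1.4 0" --pt "0 0 0" --pt "0 0 0" --turn '[0,0,0,0,0,0,0,0,0,0,0,0,0,0,0]'

```text
t: 6.68
eef_pos: [0.4638, -0.0802, 0.1772]
eef_rot: [0.001, -0.055, 0.998, -0.0]
wrist_force: [-0.0, 0.6, 0.7]
width: 0.0
grip_force: 0.0
```

```bash
python3 look.py l3; python3 ms.py 96
```

```text
t 6.6833 rack mm -189.43924620219838 19.474119747731372 z 0.17717377475007415 F [-0.   0.6  0.7]
top 64 82 s= 87.0 0.678
top 68 78 s= 99.25 0.94
[ 83  82  78  63  55  68 121 170 174 180 210 218 217] [151 152 153 154 155 157 157 157 158 159 159 161 161]
scene 64 82 s= 94.75 0.996
scene 68 78 s= 94.75 0.998
[113 112 111 111 114 129 155 175 171 144 105  70  45] [121 120 119 116 115 120 142 175 189 171 129  83  51]
```

View pics/l3.png

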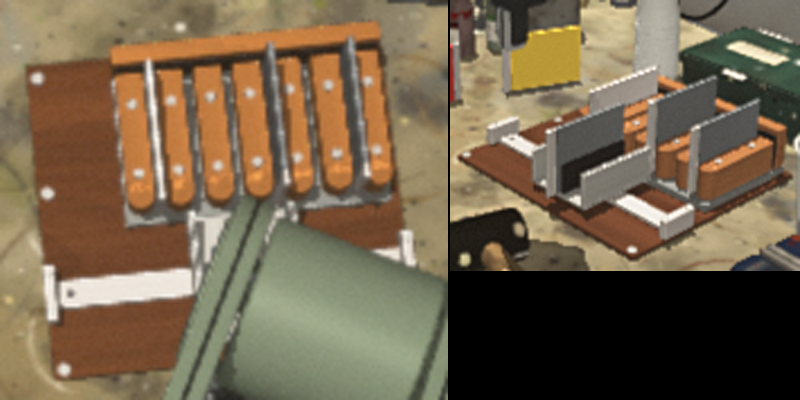

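```bash
sed -e 's/(("top".*$/(("top",np.arange(-72,-54,1.)),):/' -e 's/((64,82),(68,78))/((142,156),(144,152),(138,156))/' ms.py > ml.py; python3 ml.py 95
```

```text
top 142 156 s= 94.5 0.938
top 144 152 s= 94.5 0.989
top 138 156 s= 94.75 0.914
[ 78  76  72  63  62  76 118 158 166 174 202 206 206] [ 93  92  91  84  74  79 108 128 120 106 111 128 128]
```

Both views put the sled about 1 mm short of the third gap, so I'll nudge it.

Request:
jog_arm --pt "0.5 1.4 0" --pt "1.5 3 0" --pt "2 3 0" --pt "2 2.5 0" --pt "2 1 -1.5" --pt "0.5 0 -3" --pt "0 0 -3" --pt "0 0 -3" --pt "0 0 -2.5" --pt "0 0 -1.1" --pt "0.1 -0.8 0" --pt "0.15 -1.5 0" --pt "0.15 -1.2 0" --pt "0.1 -0.8 0" --pt "0.05 -0.4 0" --pt "0.03 -0.2 0" --pt "0.03 -0.15 0" --pt "0 -0.06 0" --pt "0 0 0" --pt "0 0 0" --turn '[0,0,0,0,0,0,0,0,0,0,0,0,0,0,0,0,0,0,0,0]'

```text
t: 8.6
eef_pos: [0.5546, -0.0218, 0.0353]
eef_rot: [-0.0, -0.057, 0.998, -0.0]
wrist_force: [-0.6, -0.2, -0.7]
width: 0.0003
grip_force: 0.0
```

```bash
python3 look.py; python3 ms.py 96|grep scene
```

```text
t 8.6 rack mm -92.69565734777561 67.43041599025536 z 0.03528723029821543 F [-0.6 -0.2 -0.7]
scene 64 82 s= 96.0 0.985
scene 68 78 s= 95.75 0.996
```

Request:
jog_arm --pt "0 -0.06 0" --pt "0 0 0" --pt "0 0 0" --pt "-0.1 0.5 0" --pt "-0.2 1.5 0" --pt "-0.2 1.5 0" --pt "-0.1 1 1" --pt "0 0.5 2.5" --pt "0 0 3" --pt "0 0 3" --pt "-0.5 0 3" --pt "-2 -1 1.5" --pt "-2 -2.5 0" --pt "-2 -3 0" --pt "-1.5 -3 0" --pt "-0.5 -1.4 0" --pt "0 0 0" --pt "0 0 0" --turn '[0,0,0,0,0,0,0,0,0,0,0,0,0,0,0,0,0,0]'

```text
t: 10.2
eef_pos: [0.4638, -0.082, 0.1761]
eef_rot: [0.001, -0.055, 0.998, -0.0]
wrist_force: [-1.1, 0.4, -0.2]
width: 0.0
grip_force: 0.0
```

```bash
python3 look.py; python3 ms.py 96|grep scene; python3 ml.py 95|grep s=
```

```text
t 10.2 rack mm -189.59691336073251 17.688866202503135 z 0.17609304229007314 F [-1.1  0.4 -0.2]
scene 64 82 s= 95.75 0.995
scene 68 78 s= 95.5 0.999
top 142 156 s= 96.0 0.957
top 144 152 s= 95.75 0.985
top 138 156 s= 96.0 0.946
```

Request:
jog_arm --pt "0 0.1 -1.5" --pt "0 0 -3" --pt "0 0 -3" --pt "0 0 -2.5" --pt "0 0 -1.4" --pt "0 0 0" --pt "0.6 0.07 0" --pt "0.9 0.1 0" --pt "0.7 0.08 0" --pt "0.4 0.04 0" --pt "0.5 0.06 0" --pt "0.5 0.06 0" --pt "0.5 0.06 0" --pt "0.5 0.06 0" --pt "0.5 0.06 0" --pt "0.3 0.03 0" --pt "0 0 0" --turn '[0,0,0,0,0,0,0,0,0,0,0,0,0,0,0,0,0]'

```text
t: 11.77
eef_pos: [0.5186, -0.0745, 0.0614]
eef_rot: [0.0, -0.056, 0.998, -0.0]
wrist_force: [1.0, 0.5, 0.1]
width: 0.0
grip_force: 0.0
```

```bash
python3 look.py l4; python3 ms.py 96|grep scene
```

```text
t 11.7667 rack mm -134.2996386121013 19.058437813555845 z 0.06136218080444313 F [1.  0.5 0.1]
scene 64 82 s= 96.0 0.993
scene 68 78 s= 95.75 0.999
```

View pics/l4.png

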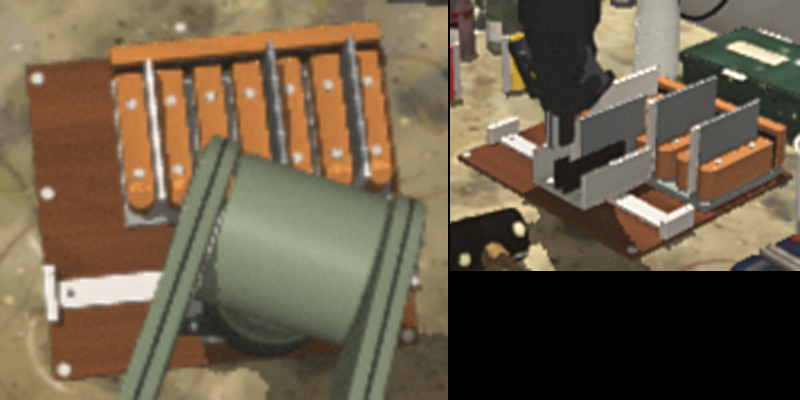

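The panel is moving on and entering the third gap (scene pane around (610,120)), and the sled hasn't moved. I'll keep pushing.

Request:
jog_arm --pt "0.3 0.03 0" --pt "0.6 0.07 0" --pt "0.6 0.07 0" --pt "0.6 0.07 0" --pt "0.6 0.07 0" --pt "0.6 0.07 0" --pt "0.6 0.07 0" --pt "0.6 0.07 0" --pt "0.6 0.07 0" --pt "0.6 0.07 0" --pt "0.6 0.07 0" --pt "0.5 0.05 0" --pt "0.3 0.03 0" --pt "0.1 0.01 0" --pt "0 0 0" --turn '[0,0,0,0,0,0,0,0,0,0,0,0,0,0,0]'

```text
t: 13.22
eef_pos: [0.59, -0.0662, 0.0613]
eef_rot: [0.0, -0.056, 0.998, -0.0]
wrist_force: [0.0, -0.1, 0.2]
width: -0.0001
grip_force: 0.0
```

```bash
python3 look.py; python3 ms.py 96|grep scene
```

```text
t 13.2167 rack mm -62.42173766189894 19.335944293397667 z 0.06131032342136488 F [ 0.  -0.1  0.2]
scene 64 82 s= 96.5 0.977
scene 68 78 s= 96.0 0.988
```

Request:
jog_arm --pt "0.2 0.02 0" --pt "0.2 0.02 0" --pt "0.2 0.02 0" --pt "0 0 0" --turn '[0,0,0,0]'

```text
t: 13.65
eef_pos: [0.5959, -0.0656, 0.0613]
eef_rot: [-0.0, -0.056, 0.998, -0.0]
wrist_force: [-0.4, 0.3, -0.6]
width: -0.0002
grip_force: 0.1
```

Request:
jog_arm --pt "0.1 0.01 0" --pt "0 0 0" --pt "0 0 0" --turn '[0,0,0]'

```text
t: 13.9
eef_pos: [0.5959, -0.0655, 0.0609]
eef_rot: [-0.001, -0.056, 0.998, 0.0]
wrist_force: [-2.9, 0.0, 0.2]
width: 0.0002
grip_force: 1.5
```

Request:
jog_arm --pt "0.1 0.01 0" --pt "0 0 0" --pt "0 0 0" --turn '[0,0,0]'

```text
t: 14.15
eef_pos: [0.5959, -0.0654, 0.0607]
eef_rot: [-0.002, -0.056, 0.998, 0.0]
wrist_force: [-4.8, -0.5, 2.0]
width: 0.0002
grip_force: 2.9
```

Request:
jog_arm --pt "0.1 0.01 0" --pt "0 0 0" --pt "-0.5 -0.05 0" --pt "-1.5 -0.15 0" --pt "-1.5 -0.15 0.5" --pt "0 0 2.5" --pt "0 0 3" --pt "0 0 2" --pt "0 -1 0.5" --pt "0 -2.5 0" --pt "0.2 -2.5 0" --pt "0.1 -1.6 0" --pt "0 -0.5 0" --pt "0 0 0" --pt "0 0 0" --turn '[0,0,0,0,0,0,0,0,0,0,0,0,0,0,0]'

```text
t: 15.4
eef_pos: [0.5665, -0.1496, 0.1456]
eef_rot: [-0.0, -0.056, 0.998, 0.001]
wrist_force: [0.5, 0.6, -0.3]
width: -0.0002
grip_force: 0.0
```

```bash
python3 look.py l5; python3 ms.py 96|grep scene
```

```text
t 15.4 rack mm -95.16026126908622 -60.91813820545465 z 0.1455969689246781 F [ 0.5  0.6 -0.3]
scene 64 82 s= 95.75 0.995
scene 68 78 s= 95.5 0.999
```

View pics/l5.png

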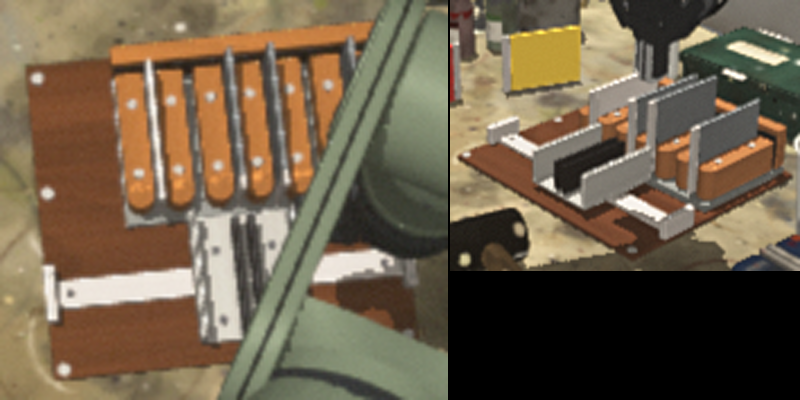

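The panel is in the third gap against the back stop (top pane around (233,60)–(238,190)), and the sled is empty. Next I'll return the sled.

Request:
jog_arm --pt "0 0 -1.5" --pt "0 0 -3" --pt "0 0 -3" --pt "0 0 -2.4" --pt "0 0 -1" --pt "0 0 0" --pt "-0.06 0.5 0" --pt "-0.1 0.9 0" --pt "-0.06 0.5 0" --pt "-0.05 0.4 0" --pt "-0.07 0.6 0" --pt "-0.07 0.6 0" --pt "-0.07 0.6 0" --pt "-0.07 0.6 0" --pt "-0.07 0.6 0" --pt "-0.07 0.6 0" --pt "-0.07 0.6 0" --pt "-0.07 0.6 0" --pt "-0.04 0.4 0" --pt "0 0 0" --turn '[0,0,0,0,0,0,0,0,0,0,0,0,0,0,0,0,0,0,0,0]'

```text
t: 17.27
eef_pos: [0.5572, -0.0735, 0.0367]
eef_rot: [-0.001, -0.057, 0.998, 0.001]
wrist_force: [0.1, 0.2, 1.1]
width: 0.0001
grip_force: 0.2
```

```bash
python3 look.py
```

```text
t 17.2667 rack mm -95.83876466708888 15.77529264591503 z 0.036731017218851796 F [0.1 0.2 1.1]
```

Remaining travel is about 40 mm.

Request:
jog_arm --pt "-0.04 0.4 0" --pt "-0.07 0.6 0" --pt "-0.07 0.6 0" --pt "-0.07 0.6 0" --pt "-0.07 0.6 0" --pt "-0.05 0.5 0" --pt "-0.03 0.3 0" --pt "-0.02 0.2 0" --pt "0 0 0" --pt "0 0 0" --turn '[0,0,0,0,0,0,0,0,0,0]'

```text
t: 18.1
eef_pos: [0.5538, -0.0363, 0.0372]
eef_rot: [0.0, -0.056, 0.998, 0.0]
wrist_force: [-0.6, 0.8, 0.6]
width: 0.0
grip_force: 0.0
```

Request:
jog_arm --pt "-0.02 0.2 0" --pt "0 0 0" --pt "0 0 0" --turn '[0,0,0]'

```text
t: 18.35
eef_pos: [0.5538, -0.0348, 0.0374]
eef_rot: [0.0, -0.056, 0.998, 0.0]
wrist_force: [-0.0, 0.1, -0.4]
width: 0.0001
grip_force: 0.1
```

Request:
jog_arm --pt "-0.02 0.2 0" --pt "0 0 0" --pt "0 0 0" --turn '[0,0,0]'

```text
t: 18.6
eef_pos: [0.5536, -0.0329, 0.0374]
eef_rot: [0.0, -0.056, 0.998, -0.0]
wrist_force: [0.1, -0.8, 0.6]
width: -0.0001
grip_force: 0.5
```

```bash
python3 look.py; python3 ms.py 2|grep scene
```

```text
t 18.6 rack mm -94.87203844661697 56.51343218094698 z 0.03738615128431018 F [ 0.1 -0.8  0.6]
scene 64 82 s= 3.75 0.997
scene 68 78 s= 3.75 0.998
```

Request:
jog_arm --pt "-0.02 0.2 0" --pt "-0.01 0.1 0" --pt "0 0 0" --pt "0 0 0" --turn '[0,0,0,0]'

```text
t: 19.03
eef_pos: [0.5532, -0.0296, 0.0374]
eef_rot: [0.0, -0.056, 0.998, 0.0]
wrist_force: [0.6, -1.1, 0.8]
width: -0.0001
grip_force: 0.5
```

Request:
jog_arm --pt "-0.01 0.1 0" --pt "0 0 0" --pt "0 0 0" --turn '[0,0,0]'

```text
t: 19.28
eef_pos: [0.5532, -0.0291, 0.0374]
eef_rot: [0.0, -0.056, 0.998, -0.0]
wrist_force: [-0.3, -2.4, -0.1]
width: 0.0
grip_force: 1.3
```

Request:
jog_arm --pt "-0.01 0.1 0" --pt "0 0 0" --pt "0 0 0" --turn '[0,0,0]'

```text
t: 19.53
eef_pos: [0.5532, -0.029, 0.0374]
eef_rot: [0.0, -0.056, 0.998, -0.001]
wrist_force: [0.4, -4.9, -0.8]
width: 0.0002
grip_force: 2.5
```

Request:
jog_arm --pt "-0.01 0.1 0" --pt "0 0 0" --pt "0 0 0" --turn '[0,0,0]'

```text
t: 19.78
eef_pos: [0.5532, -0.0288, 0.0374]
eef_rot: [0.0, -0.056, 0.998, -0.002]
wrist_force: [0.6, -8.0, -0.7]
width: 0.0001
grip_force: 3.6
```

```bash
python3 look.py; python3 ms.py 2|grep scene
```

```text
t 19.7833 rack mm -94.84871234351715 60.57188046282864 z 0.03742211323182914 F [ 0.6 -8.  -0.7]
scene 64 82 s= 0.25 0.998
scene 68 78 s= 0.25 0.998
```

Request:
jog_arm --pt "0.05 -0.5 0" --pt "0.15 -1.5 0" --pt "0.15 -1.5 0" --pt "0 -0.5 1" --pt "0 0 3" --pt "0 0 3" --pt "0 0 3" --pt "0 -1 3" --pt "-1 -3 1.5" --pt "-2 -3 0" --pt "-3 -3 0" --pt "-3 -3 0" --pt "-3 -3 0" --pt "-3 -3 0" --pt "-1 -1 0" --pt "0 0 0" --pt "0 0 0" --turn '[0,0,0,0,0,0,0,0,0,0,0,0,0,0,0,0,0]'

```text
t: 21.3
eef_pos: [0.3983, -0.2645, 0.1828]
eef_rot: [0.001, -0.055, 0.998, 0.0]
wrist_force: [0.3, 0.1, 0.3]
width: -0.0
grip_force: 0.0
```

```bash
python3 look.py l6; python3 ms.py 2|grep s=
```

```text
t 21.3 rack mm -275.0461037070728 -156.28160278521165 z 0.18283162403730588 F [0.3 0.1 0.3]
top 64 82 s= 0.0 0.999
top 68 78 s= 0.0 1.0
scene 64 82 s= 0.0 0.998
scene 68 78 s= 0.0 0.999
```

View pics/l6.png

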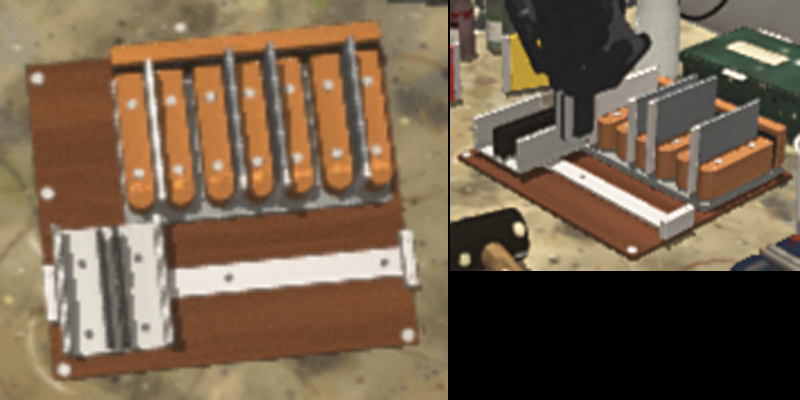

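The sled is back at 0, the panel is home in gap 3 with its near edge level with the neighbours' edges, and the other panels haven't moved.

```bash
python3 -c "
from workcell import close_job; print(close_job())"
```

```text
the job is handed in; nothing more can be done
None
```

The panel is fully home against the back stop of the third gap, the empty sled is back against its parking end stop, and I handed the job in at about 21 s; in the last pictures the other rack panels had not moved.

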